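# Shut the dust gate and hold the filter-shaker plunger at half travel

## Task

Take the bare aluminium blade with the red grip from its wooden stand, slide it fully home into the slot of the blue dust gate and let go of it; only then press down the yellow spring plunger on the grey control box to half of its 24 mm travel (top face level with the green band of the gauge) and keep it there without ever pushing it to the bottom. Finish while holding the plunger at half travel: do not let it up. Leave the white-gripped spare blade, the wooden bowl and the gouge where they are.

Things in the scene. Friction and masses are not known exactly. Their poses are not given: they have to be found in the camera images.
- blade_grip (a point): Centre of the red grip (22 mm x, 70 mm y, 36 mm tall) on top of the loose bare-aluminium gate blade: an upright plate 6 mm thick (x), 88 mm wide (y), 95 mm tall, 0.2 kg. The plate's lower edge is 113 mm below this point, the grip's underside 18 mm. It starts in a wooden stand, this point 123 mm above the bench. Either way round fits the gate.
- stand_a: Fixed wooden stand that holds the red-gripped blade at the start: 60 mm (x) by 120 mm (y), 45 mm high; origin at the centre of its underside. The blade stands loosely in its slot, 35 mm deep: lift it straight up to clear.
- slot_mouth (a point): Centre of the slot's opening on top of the fixed blue dust gate, 106 mm above the bench, at the top of its flared lips. Slot 9 mm wide (x), 93 mm long (y), 81 mm deep; lips open to 18 x 102 mm over the top 8 mm. A duct runs through along x (bell hood at -x, its rim 119 mm high, 95 mm from the slot; pipe at +x). With the blade home, its grip's centre is 32 mm above this point.
- plunger (a joint): Travel of the yellow plunger, m: 0 up (at rest), grows as it is pressed straight down, 0.024 at the bottom. Spring: about 3 N to start it, 9 N at half travel (0.012), 15 N at the bottom; it returns by itself when let go.
- plunger_top (a point): Centre of the top of the yellow plunger cap (48 mm across, 16 mm thick) on the fixed grey control box (100 x 110 mm, 60 mm high). At rest 106 mm above the bench; moves with the plunger. A gauge post (22 mm x, 8 mm y) stands 44 mm to +y, as high as the cap's rest: white from 0 to 8 mm of travel, green 8 to 16 mm, red below.
- spare_grip (a point): Bystander: spare blade of the same size in dark steel with a white grip and a black disc, in a second wooden stand like the first. This point is the centre of its grip. Leave it alone.
- bowl: Bystander: turned wooden bowl, 110 mm across, 50 mm high, standing on the bench; origin at the centre of its underside. Leave it alone.
- gouge_mid (a point): Bystander: turning tool with a wooden handle, about 250 mm long, lying on the bench along its x axis, handle to -x; this point is near its middle. Leave it alone.
There are look-alikes about, which are no part of the job. What is shaped like the part that bears blade_grip but orange is not meant.

How it is judged:
By the outcome, as a careful person would: the job done as asked, in the order asked, and still so for the second after the job is handed in, while the arm keeps its last pose, push and grip.
It also fails if it takes over 67 s, if anything falls off the work surface, if the arm or the gripper's body presses on something with over 40 N, if the wrist force passes 120 N, or if a joint passes its speed limit or range.

## Robot

A 7-joint arm with a two-finger parallel gripper is mounted at the origin on the work surface. World frame = base frame: x ahead of the robot, y to its left, z up, the work surface at z = 0. Lengths are in m, angles in rad, forces in N, time in s.
With the tool pointing down it reaches from about 0.425 to 0.95 m from the base axis. Payload 4.7 kg.
Tool frame: the origin (TCP) lies between the finger pads; the fingertips stand 25 mm ahead of it and the grasp point (between the pads) lies 6 mm ahead of it; z points along the fingers, y is the line along which they close (so a half turn about z gives the same grasp; the last joint's range is limited). The gripper opens to 85 mm and grips with 20 to 120 N. Pads are 22 mm wide; open, the fingers measure 114 mm over their backs; the gripper's body (76 mm by 85 mm) begins 54 mm behind the grasp point. The pads swing forward as they close: fully open they stand 13 mm farther back than shut.
Start: joints at [-0.029, 0.469, -0.049, 1.532, 0.024, 1.141, -0.082], TCP at [0.675, 0, 0.218] pointing down, gripper open.
Joint ranges: [-2.59, 2.59], [-0.33, 1.99], [-1.39, 1.29], [0.1, 2.45], [-1.04, 4.18], [0.21, 1.99], [-2.66, 2.66]. Speed limits (rad/s): [2.57, 2.57, 3.14, 3.14, 3.14, 3.14, 3.14].

## Interface

Orientations are given as a 3x3 rotation matrix whose columns are the frame's x, y, z axes.
In Python, from rig import * gives the robot as it stands. Calls block until the motion is done:
- movep(position, orientation): joint-space move of the TCP to a pose.
- move_l(position, attitude=None, feed=0.15, until_force=None): straight line of the TCP; attitude=None keeps the orientation; feed is the mean speed in m/s. With until_force (N) it stops when the force on the tool has changed by that much, and returns True; else False.
- move_joints(angles): joint-space move.
- command_gripper(opening, newtons=None): finger opening in m; newtons is the grip in N (None keeps the last); returns when the fingers have stopped.
- sleep(seconds).
- inverse_kinematics(position, orientation): joint angles nearest the present ones, or None.
- sense(): the state.
- camera(name): name is "scene" or "side" or "wrist"; returns (picture, depth): 480x640x3 uint8, red, green, blue; 480x640 float32, m along the optical axis (not along the pixel's ray), 0 where there is no reading.
- camera_params(name): a dict with "K" (3x3 intrinsics, pixels), "position" and "rotation" of the camera in the world; the wrist camera has in their place "tool_from_camera" (4x4, takes a point from camera to tool coordinates, whose origin is the TCP and whose axes are the flange's). Camera axes: x right, y down, z forward; pixel columns grow to the right and rows downward; lengths in m; the calibration is good to about 2 mm. A picture is of the moment at which its call begins: read the wrist's pose just before it. camera_params takes no time and is no camera call.
A pose or a line that the arm cannot do raises Unreachable and nothing moves.
- finish_job(): hands the job in; it is judged then, once.
The state is a dict: "time_s": time; "joint_pos": joint angles; "qd": joint speeds; "joint_efforts": joint torques, N m; "position": TCP position; "tcp_rot": TCP orientation; "wrist_force": force on the tool from outside, world axes, zero at the start; "ft_torque": the same for the moment, N m; "finger_gap": finger opening in m; "gripper_force": force on a finger pad.
Only numpy, scipy, OpenCV 4.12 (cv2) and the standard library are available. Lean on these libraries where they do the work, as an engineer would, in place of code of your own. Each camera call takes 0.05 s, during which the arm holds its last target. There are 200 camera calls.

## Working session

There is one attempt and no reset: what is moved stays moved. The work goes in short steps, each a Python script; the robot and the scene stay as the last script left them, time stands still between calls to the robot, and variables do not carry over. Pictures are saved under pics/ and viewed, at most 10 in all, crops included, and the job is handed in when it is done.

```bash
mkdir -p pics; ls
python3 - <<'E'
from rig import *
import cv2,numpy as np
for n in("scene","side"):
    p,d=camera(n); np.savez(f"{n}.npz",p=p,d=d,**{k:np.array(v) for k,v in camera_params(n).items()})
    cv2.imwrite(f"pics/{n}.png",p[:,:,::-1])
s=sense();print(s["time_s"],s["position"],s["tcp_rot"],camera_params("wrist"))
E
```

```text
pics
0.1 [6.74442780e-01 2.56747021e-05 2.17242086e-01] [[-3.72430228e-05  9.99998391e-01 -1.79341982e-03]
 [ 9.99999997e-01  3.71285039e-05 -6.38882779e-05]
 [-6.38215882e-05 -1.79342219e-03 -9.99998390e-01]] {'K': array([[375.4262704 ,   0.        , 318.40524737],
       [  0.        , 375.4262704 , 236.07137806],
       [  0.        ,   0.        ,   1.        ]]), 'tool_from_camera': array([[-1.75033931e-04, -9.54613853e-01, -2.97846203e-01,
         7.60103632e-02],
       [ 9.99999983e-01, -1.48125070e-04, -1.12916276e-04,
         9.77917266e-04],
       [ 6.36729513e-05, -2.97846218e-01,  9.54613863e-01,
        -1.56878650e-01],
       [ 0.00000000e+00,  0.00000000e+00,  0.00000000e+00,
         1.00000000e+00]])}
```

View pics/scene.png

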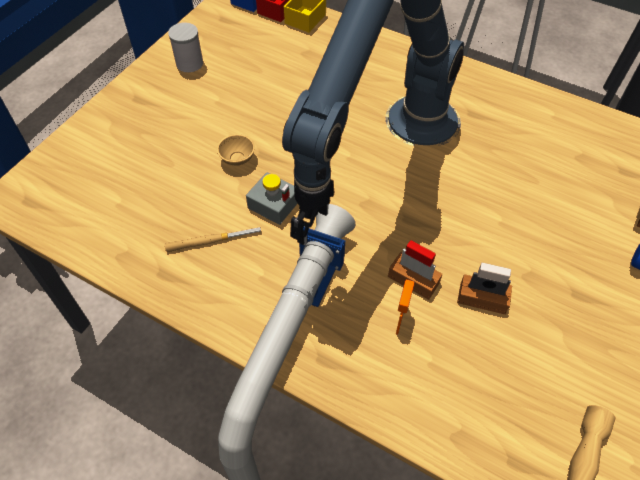

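View pics/side.png

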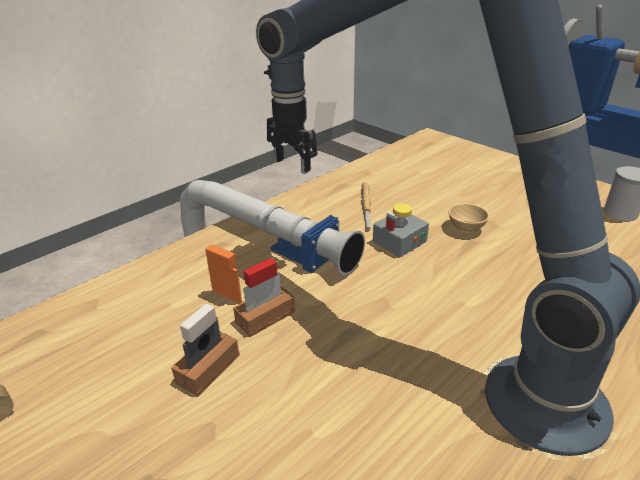

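Candidates: the red grip (scene 420,252; side 261,272) on a bare plate in a stand, the orange plate (scene 405,295; side 223,273), and the white-gripped spare (scene 493,272; side 199,325). The red one fits the description; the orange plate stands close by it. Next I localise everything by colour.

```bash
cat > h.py <<'E'
import numpy as np,cv2
def cloud(d,K,R,t):
    v,u=np.indices(d.shape); P=np.stack([(u-K[0,2])/K[0,0]*d,(v-K[1,2])/K[1,1]*d,d],-1)
    W=P@np.asarray(R).T+t; W[d<=0]=np.nan; return W
def load(n):
    z=np.load(n+".npz"); return z["p"],cloud(z["d"],z["K"],z["rotation"],z["position"])
def wristcloud(s,d,cp):
    T=np.array(cp["tool_from_camera"]); R=np.array(s["tcp_rot"]); 
    return cloud(d,cp["K"],R@T[:3,:3],R@T[:3,3]+s["position"])
def masks(p):
    h=cv2.cvtColor(p,cv2.COLOR_RGB2HSV).astype(int);H,S,V=h[...,0],h[...,1],h[...,2]
    return dict(red=((H<4)|(H>175))&(S>180)&(V>90),orange=(H>=6)&(H<13)&(S>200)&(V>120),yellow=(H>24)&(H<32)&(S>180)&(V>120),
     blue=(H>100)&(H<120)&(S>150)&(V>40),white=(S<30)&(V>180))
E
python3 - <<'E'
from h import *
np.set_printoptions(precision=4,suppress=True)
for n in("scene","side"):
    p,W=load(n)
    for k,m in masks(p).items():
        with np.errstate(invalid='ignore'): m=m&(W[...,2]>.01)&(W[...,2]<.16)&(W[...,0]>.3)&(W[...,0]<1)&(abs(W[...,1])<.5)
        c,l,st,ce=cv2.connectedComponentsWithStats(m.astype(np.uint8))
        for i in range(1,c):
            if st[i,4]<25: continue
            Q=W[l==i]; T=Q[Q[:,2]>np.percentile(Q[:,2],98)-.006]
            r=cv2.minAreaRect((T[:,:2]*1000).astype(np.float32))
            print(n,k,ce[i].round(),st[i,4],"lo",np.percentile(Q,2,0),"hi",np.percentile(Q,98,0),"toprect",np.round(r[0]),np.round(r[1]),round(r[2],1))
E
python3 - <<'E'
import cv2
a=cv2.imread('pics/scene.png')[215:345,370:530];b=cv2.imread('pics/side.png')[230:360,170:330]
cv2.imwrite('pics/crop.png',cv2.resize(cv2.hconcat([a,b]),None,fx=2.5,fy=2.5,interpolation=2))
E
```

```text
scene red [420. 250.] 227 lo [0.5289 0.1859 0.1322] hi [0.5513 0.2515 0.1452] toprect [541. 219.] [67. 22.] 82.8
scene yellow [271. 180.] 180 lo [ 0.4921 -0.2405  0.0987] hi [ 0.5329 -0.2002  0.1107] toprect [ 513. -220.] [42. 43.] 16.0
scene blue [329. 246.] 546 lo [ 0.5875 -0.0509  0.0119] hi [0.6226 0.0421 0.1072] toprect [604.  -7.] [28. 95.] 7.0
scene blue [322. 288.] 124 lo [0.6383 0.0215 0.0102] hi [0.7253 0.0425 0.0197] toprect [683.  32.] [88. 17.] 6.5
scene white [331. 220.] 505 lo [ 0.5099 -0.0478  0.0876] hi [ 0.5827 -0.0001  0.1171] toprect [523. -21.] [30. 43.] 10.2
scene white [243. 232.] 57 lo [ 0.6129 -0.26    0.0107] hi [ 0.6675 -0.2055  0.0199] toprect [ 643. -234.] [ 9. 75.] 43.7
scene white [283. 317.] 2879 lo [ 0.6346 -0.0251  0.0868] hi [0.9941 0.0507 0.1023] toprect [810.  12.] [384.  45.] 7.7
scene white [495. 269.] 144 lo [0.4911 0.3618 0.1351] hi [0.5151 0.4211 0.1459] toprect [504. 392.] [16. 63.] 15.0
side red [260. 272.] 522 lo [0.5231 0.1881 0.1089] hi [0.5445 0.2521 0.1422] toprect [535. 218.] [67. 22.] 87.4
side white [239. 198.] 804 lo [ 0.7574 -0.002   0.0867] hi [0.9941 0.0557 0.1005] toprect [875.  24.] [249.  39.] 8.2
side white [285. 216.] 314 lo [ 0.6643 -0.0163  0.0875] hi [0.7465 0.0248 0.1012] toprect [705.  -1.] [89. 32.] 8.9
side white [367. 218.] 44 lo [ 0.6082 -0.2598  0.0109] hi [ 0.6632 -0.2051  0.0163] toprect [ 635. -233.] [ 9. 81.] 41.3
side white [305. 224.] 147 lo [ 0.6201 -0.0236  0.0877] hi [0.6576 0.0143 0.1009] toprect [639.  -9.] [40. 33.] 10.0
side white [335. 235.] 244 lo [ 0.5102 -0.0358  0.0899] hi [0.5849 0.0009 0.1161] toprect [516. -20.] [15. 33.] 14.9
side white [197. 316.] 267 lo [0.4851 0.3606 0.1381] hi [0.5121 0.4217 0.1426] toprect [499. 391.] [21. 66.] 11.9
```

View pics/crop.png

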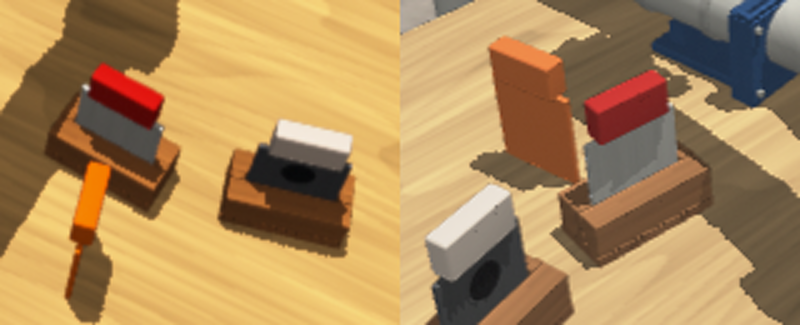

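The crop confirms it: red grip on a bare aluminium plate in the left stand, the orange plate standing free beside it at +x, and the white grip with black disc is the spare. Next are close wrist looks over the gate and the blade.

```bash
cat >> h.py <<'E'
def Rt(deg):
    a=np.radians(deg);c,s=np.cos(a),np.sin(a)
    return np.array([[c,-s,0],[s,c,0],[0,0,1]])@np.array([[0,1,0],[1,0,0],[0,0,-1.]])
def look(n):
    import rig
    rig.sleep(.3); s=rig.sense(); p,d=rig.camera("wrist"); W=wristcloud(s,d,rig.camera_params("wrist"))
    np.savez(n+".npz",p=p,W=W); cv2.imwrite(f"pics/{n}.png",p[:,:,::-1]); return p,W
def rects(p,W,names,zr=(.01,.16)):
    for k in names:
        m=masks(p)[k]&(W[...,2]>zr[0])&(W[...,2]<zr[1])
        c,l,st,ce=cv2.connectedComponentsWithStats(m.astype(np.uint8))
        for i in range(1,c):
            if st[i,4]<150: continue
            Q=W[l==i]; zt=np.percentile(Q[:,2],97);T=Q[Q[:,2]>zt-.005]
            r=cv2.minAreaRect((T[:,:2]*1000).astype(np.float32))
            print(k,ce[i].round(),st[i,4],"z",zt.round(4),"lo",np.percentile(Q,2,0).round(4),"hi",np.percentile(Q,98,0).round(4),"top",np.round(r[0],1),np.round(r[1],1),round(r[2],1))
E
python3 - <<'E'
from rig import *
from h import *
movep([.61,-.005,.27],Rt(7)); p,W=look("gate"); rects(p,W,["blue"])
movep([.538,.219,.29],Rt(-4)); p2,W2=look("blade"); rects(p2,W2,["red","orange"])
print(sense()["time_s"],sense()["position"])
cv2.imwrite("pics/both.png",cv2.hconcat([p,p2])[:,::1,::-1][::1,::1] if 0 else cv2.resize(cv2.vconcat([p,p2])[:,:,::-1],None,fx=.625,fy=.625))
E
```

```text
2.1583 [0.5383919  0.21809852 0.28986448]
```

View pics/both.png

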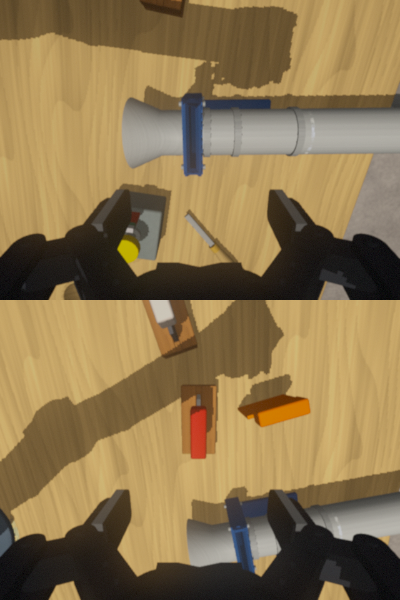

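The wrist views show the gate slot at about (309,215) full-res, and the red grip at about (318,211) with the orange plate to its right at about (445,175). The masks printed nothing, so I'm checking why.

Run:
```python
from rig import *
from h import *
for n,px in(("gate",(309,215)),("blade",(318,211))):
    z=np.load(n+".npz");p,W=z["p"],z["W"]
    print(n,p[px[1],px[0]],W[px[1],px[0]],np.isnan(W).mean(),W[120,100])
    hsv=cv2.cvtColor(p,cv2.COLOR_RGB2HSV);print(hsv[px[1],px[0]])
    print({k:int(m.sum()) for k,m in masks(p).items()})
s=sense();print(s["tcp_rot"])
```

```text
gate [53 61 77] [ 0.60329164 -0.03027203  0.02651202] 0.003990885416666667 [0.36719589 0.04074208 0.00156904]
[110  79  77]
{'red': 0, 'orange': 0, 'yellow': 871, 'blue': 0, 'white': 460}
blade [199  59  33] [0.53935522 0.22078589 0.14290124] 0.004065755208333333 [2.97330347e-01 3.10235001e-01 2.50319959e-04]
[  5 213 199]
{'red': 15, 'orange': 254, 'yellow': 0, 'blue': 16, 'white': 2152}
[[ 7.12907880e-02  9.97455562e-01 -1.58835319e-04]
 [ 9.97455555e-01 -7.12908170e-02 -1.85517152e-04]
 [-1.96368615e-04 -1.45205507e-04 -9.99999970e-01]]
```

Run:
```python
from h import *
np.set_printoptions(precision=4,suppress=True)
z=np.load("blade.npz");p,W=z["p"],z["W"]
def rect(Q): 
    r=cv2.minAreaRect((Q[:,:2]*1000).astype(np.float32)); return np.round(r[0],1),np.round(r[1],1),round(r[2],1),len(Q)
near=lambda W,x,y,a,b:(abs(W[...,0]-x)<a)&(abs(W[...,1]-y)<b)
m=near(W,.54,.22,.03,.06)&(W[...,2]>.134)&(W[...,2]<.155);print("grip",rect(W[m]),W[m].mean(0))
m=near(W,.54,.22,.04,.08)&(W[...,2]>.04)&(W[...,2]<.05);print("stand",rect(W[m]),W[m].mean(0))
m=near(W,.62,.23,.05,.1)&(W[...,2]>.09)&(W[...,2]<.16);print("orange",rect(W[m]),W[m].mean(0))
z=np.load("gate.npz");p,W=z["p"],z["W"];h=cv2.cvtColor(p,cv2.COLOR_RGB2HSV)
b=(h[...,0]>100)&(h[...,0]<125)&(h[...,1]>100)
m=b&near(W,.605,-.005,.05,.08)&(W[...,2]>.095)&(W[...,2]<.115);print("gate",rect(W[m]),W[m].mean(0))
m2=near(W,.605,-.005,.03,.06)&(W[...,2]<.095)&(W[...,2]>.02)
m3=m2&(abs(np.indices(m.shape)[1]-309)<14)&(abs(np.indices(m.shape)[0]-215)<90);print("slot",rect(W[m3]))
print(W[150:280:10,296:324:2,2].round(3))
g=p[140:290,240:380,::-1];cv2.imwrite("pics/gatec.png",cv2.resize(g,None,fx=4,fy=4,interpolation=2))
```

```text
grip (array([538.3, 216.7]), array([69.2, 21.7]), 86.4, 2106) [0.5385 0.2184 0.142 ]
stand (array([538.3, 216.3]), array([119.5,  59.9]), 85.8, 3924) [0.5392 0.2272 0.0462]
orange (array([642.5, 232.5]), array([61.2, 22.5]), 12.7, 2175) [0.643  0.2355 0.1262]
gate (array([602.2, -16.6]), array([ 27.9, 101. ]), 7.2, 1221) [ 0.6017 -0.0044  0.1046]
slot (array([602.3, -13.2]), array([ 27., 104.]), 7.5, 1136)
[[0.014 0.015 0.016 0.015 0.016 0.017 0.016 0.018 0.018 0.019 0.017 0.02
  0.019 0.02 ]
 [0.106 0.103 0.1   0.1   0.099 0.1     nan 0.1   0.1   0.104 0.105 0.106
  0.105 0.099]
 [0.105 0.105 0.101 0.089 0.048 0.026 0.027 0.026 0.1   0.102 0.107 0.107
  0.106 0.099]
 [0.108 0.104 0.102 0.094 0.053 0.028 0.027 0.026 0.027 0.102 0.105 0.107
  0.106 0.099]
 [0.106 0.105 0.101 0.099 0.057 0.027 0.027 0.026 0.025 0.102 0.104 0.108
    nan 0.099]
 [0.106 0.104 0.102 0.099 0.064 0.027 0.025 0.027 0.026 0.103 0.105 0.107
  0.107 0.099]
 [0.108 0.105 0.104 0.1   0.068 0.027 0.028 0.026 0.027 0.101 0.105 0.106
  0.106 0.099]
 [0.107 0.105 0.103 0.1   0.074 0.026 0.027 0.027 0.026 0.101 0.104 0.106
  0.106 0.098]
 [0.106 0.106 0.105 0.1   0.078 0.029 0.026 0.028 0.026 0.1   0.105 0.108
  0.106 0.099]
 [0.107 0.107 0.102 0.101 0.083 0.036 0.026 0.026 0.027 0.102 0.105 0.108
  0.106 0.098]
 [0.107 0.106 0.104 0.102 0.087 0.045 0.045 0.042 0.045 0.1   0.103 0.108
  0.106 0.099]
 [0.107 0.108 0.105 0.102 0.092 0.074 0.075 0.075 0.075 0.101 0.103 0.107
  0.105 0.099]
 [0.104 0.106 0.105 0.103 0.099 0.1   0.101 0.1   0.1   0.101 0.104 0.106
  0.107 0.106]]
```

View pics/gatec.png

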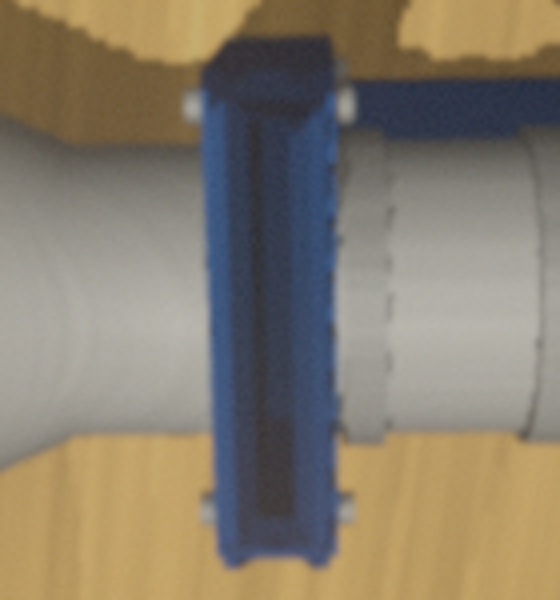

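The crop shows the gate from above, with the dark slot between flared lips. I'll intersect the hole pixels' rays with the throat plane to get its centre.

Run:
```python
from h import *
import rig
z=np.load("gate.npz");W=z["W"]
T=np.array(rig.camera_params("wrist")["tool_from_camera"])
C=Rt(7)@T[:3,3]+np.array([.61,-.005,.27])
# refine camera centre from rays: least squares over W lines not needed
a=np.radians(7.2);ex=np.array([np.cos(a),np.sin(a)]);ey=np.array([-np.sin(a),np.cos(a)])
for zp in(.098,.1):
    t=((C[2]-zp)/(C[2]-W[...,2]))[...,None];P=C+(W-C)*t
    D=P[...,:2]-np.array([.6022,-.0112])
    u,v=D@ex,D@ey
    m=(W[...,2]<zp-.003)&(abs(u)<.011)&(abs(v)<.056)
    c,l,st,ce=cv2.connectedComponentsWithStats(m.astype(np.uint8));i=1+np.argmax(st[1:,4]);Q=P[l==i]
    r=cv2.minAreaRect((Q[:,:2]*1000).astype(np.float32));print(zp,r,Q.mean(0),len(Q),st[i])
# outer-lip box of blue top
```

```text
0.098 ((602.6458129882812, -17.83835220336914), (8.739800453186035, 91.4336929321289), 7.601150035858154) [ 0.60237316 -0.01590379  0.098     ] 965 [302 170  12  99 965]
0.1 ((602.5888671875, -17.310802459716797), (8.772557258605957, 90.88948059082031), 7.633625030517578) [ 0.60235903 -0.01566059  0.1       ] 982 [302 170  12  99 982]
```

Run:
```python
from rig import *
from h import *
R=Rt(-3.8)
command_gripper(.05,60)
movep([.5383,.2167,.20],R)
print(move_l([.5383,.2167,.133],R,feed=.08,until_force=12),sense()["position"],sense()["wrist_force"])
command_gripper(0.0,60); s=sense();print(s["finger_gap"],s["gripper_force"],s["position"],s["wrist_force"])
move_l([.5383,.2167,.33],R,feed=.12); s=sense();print(s["finger_gap"],s["wrist_force"])
movep([.6026,-.0176,.33],Rt(7.4))
move_l([.6026,-.0176,.255],Rt(7.4),feed=.1)
p,W=look("above");s=sense();print(s["time_s"],s["position"],s["tcp_rot"][:,0],s["finger_gap"])
```

```text
False [0.5387022  0.21693097 0.13347472] [-0.0449368   0.65430616 -0.0588062 ]
2.3414627246760062e-05 0.0 [0.538342   0.21667997 0.13306564] [-0.21664949  0.73872013 -0.22343024]
-0.0001606146175204841 [ 1.43793479 -0.38074857  0.41160256]
8.5667 [ 0.60272957 -0.01761805  0.25535148] [-1.28742632e-01  9.91678038e-01 -6.02657416e-05] -0.0001095955534025025
```

View pics/above.png

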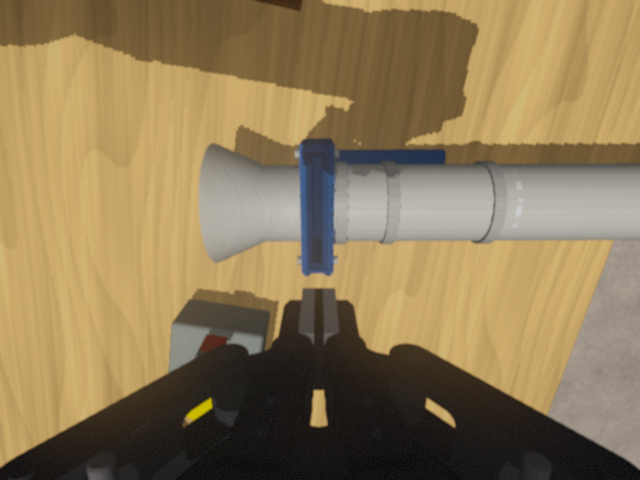

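The grip was missed: the fingers closed on nothing, as the gap at (318,310) shows. I'll check the blade's place, and measure the actual fingertip position from the depth.

Run:
```python
from rig import *
from h import *
np.set_printoptions(precision=4,suppress=True)
W=np.load("above.npz")["W"]; s=sense()
t=np.array(s["tcp_rot"])
for v in (280,288,294,300,310,320,335): print(v,[((W[v,u]-s["position"])@t).round(4) for u in (309,328)])
for n in("scene","side"):
    p,d=camera(n); np.savez(f"{n}2.npz",p=p,d=d,**{k:np.array(v) for k,v in camera_params(n).items()})
    _,C=load(n+"2")
    m=(abs(C[...,0]-.6)<.025)&(abs(C[...,1]+.0176)<.06)&(C[...,2]>.18)&(C[...,2]<.32)
    Q=C[m];print(n,"tool pts",len(Q),Q.min(0),Q.mean(0))
    cv2.imwrite(f"pics/{n}2.png",p[:,:,::-1])
    m=masks(p)["red"]&(C[...,2]>.01)&(C[...,2]<.3)&(C[...,0]<1); print(np.median(C[m],0),m.sum())
a=cv2.imread("pics/scene2.png")[100:350,250:550];b=cv2.imread("pics/side2.png")[100:350,150:450]
cv2.imwrite("pics/now.png",cv2.resize(cv2.hconcat([a,b]),None,fx=1.33,fy=1.33))
```

```text
280 [array([-0.1071, -0.0102,  0.2539]), array([-0.1074,  0.0124,  0.2545])]
288 [array([ 0.0106, -0.0028, -0.0182]), array([ 0.0107,  0.0049, -0.0186])]
294 [array([ 0.0109, -0.0026, -0.0243]), array([ 0.0109,  0.0047, -0.0245])]
300 [array([ 0.0102, -0.0026, -0.0282]), array([ 0.0106,  0.0046, -0.0289])]
310 [array([ 0.0109, -0.0023, -0.0372]), array([ 0.0107,  0.0044, -0.0369])]
320 [array([ 0.0103, -0.0022, -0.0432]), array([ 0.01  ,  0.0043, -0.0426])]
335 [array([ 0.0088, -0.0021, -0.0501]), array([ 0.01  ,  0.0041, -0.0519])]
scene tool pts 98 [ 0.5765 -0.0203  0.268 ] [ 0.608  -0.0082  0.2944]
[0.5394 0.2116 0.1388] 264
side tool pts 275 [ 0.5763 -0.0303  0.2682] [ 0.5978 -0.0106  0.2964]
[0.5278 0.2216 0.1342] 523
```

View pics/now.png

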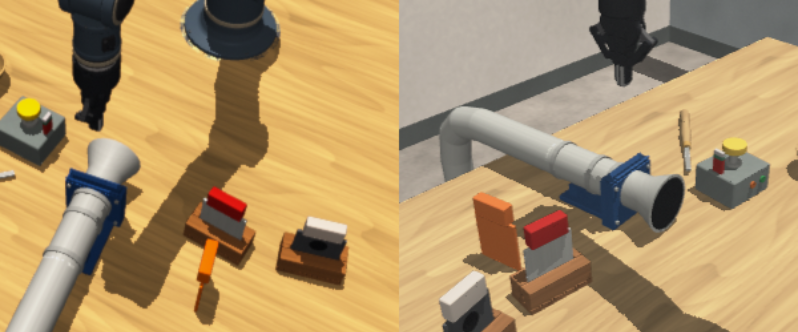

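The blade still stands in its stand, at (225,210) in the left half. The wrist depth puts the shut fingertips at tool z of about -0.016, and the fixed cameras agree at about -0.013. The stated value is +0.025, so the fingers sit about 40 mm higher than described, and they closed above the grip. I'll use the measured offset and repeat the grasp.

Run:
```python
from rig import *
from h import *
R=Rt(-3.8)
move_l([.6026,-.0176,.30],Rt(7.4))
command_gripper(.05,60)
movep([.5383,.2167,.20],R)
print(move_l([.5383,.2167,.093],R,feed=.08,until_force=10),sense()["position"],sense()["wrist_force"])
command_gripper(0.0,60); s=sense();print(s["finger_gap"],s["gripper_force"],s["position"],s["wrist_force"])
if s["finger_gap"]>.015:
    move_l([.5383,.2167,.29],R,feed=.12); s=sense();print(s["finger_gap"],s["wrist_force"])
    movep([.6026,-.0176,.29],Rt(7.4))
    move_l([.6026,-.0176,.225],Rt(7.4),feed=.1)
    p,W=look("above2");s=sense();print(s["time_s"],s["position"],s["finger_gap"])
    t=np.array(s["tcp_rot"]);L=(W-s["position"])@t
    h=cv2.cvtColor(p,cv2.COLOR_RGB2HSV)
    m=((h[...,0]<8)|(h[...,0]>174))&(h[...,1]>150)&(abs(L[...,1])<.03)&(abs(L[...,0])<.08)&(L[...,2]<.05)
    print(m.sum(),np.percentile(L[m],[1,50,99],axis=0).round(4))
```

```text
False [0.53871728 0.21689626 0.09357054] [ 0.02125458  0.11971514 -0.61823566]
0.02138126707288966 59.3824964761734 [0.53848579 0.21695441 0.09351225] [0.74832937 1.02867141 2.91857855]
0.02121923469130371 [-0.02403428 -0.1394147  -1.84571324]
16.425 [ 0.6027935  -0.01765403  0.2254514 ] 0.0208999373971515
11375 [[-0.0276 -0.0096 -0.0926]
 [ 0.0089  0.0012 -0.0486]
 [ 0.0345  0.0116 -0.039 ]]
```

View pics/above2.png

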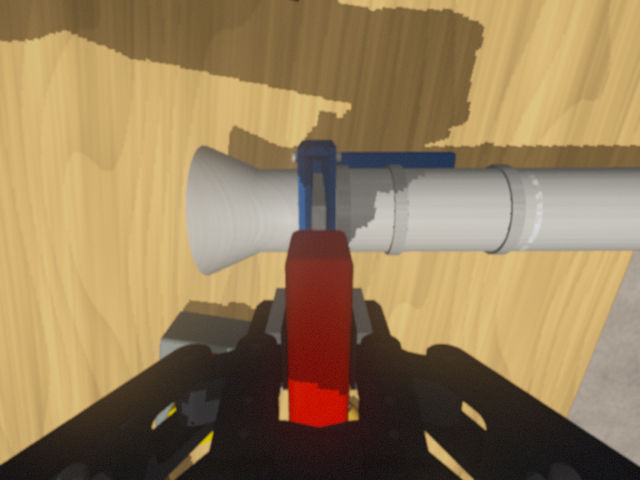

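The blade is held and centred (grip 318,330; plate edge just above the slot at 318,205). I'll insert it guarded, shifted 1 mm because the same camera also read the finger centre 1 mm off.

Run:
```python
from rig import *
from h import *
R=Rt(7.4);x,y=.6018,-.0176
f0=np.array(sense()["wrist_force"])
move_l([x,y,.195],R,feed=.06)
for z in (.17,.14,.108):
    hit=move_l([x,y,z],R,feed=.04,until_force=15);s=sense()
    print(hit,s["position"].round(4) if hasattr(s["position"],"round") else s["position"],np.round(s["wrist_force"],1),s["finger_gap"],s["time_s"])
    if hit: break
```

```text
False [ 0.6019 -0.0176  0.1701] [ 0.4 -0.2 -1.6] 0.021329216512407184 17.85
False [ 0.602  -0.0176  0.1402] [-0.1  0.1 -2.7] 0.021328068763201834 18.75
False [ 0.6014 -0.0176  0.1085] [-4.   1.1  6. ] 0.02118789573031531 19.7
```

Run:
```python
from rig import *
from h import *
R=Rt(7.4);x,y=.6018,-.0176
print(move_l([x,y,.100],R,feed=.02,until_force=15));s=sense();print(s["position"],np.round(s["wrist_force"],1))
command_gripper(.045); sleep(.2); s=sense();print(s["finger_gap"],np.round(s["wrist_force"],1))
move_l([x,y,.24],R,feed=.12)
p,W=look("seated")
m=(abs(W[...,0]-.602)<.03)&(abs(W[...,1]+.0176)<.06)&(W[...,2]>.13)&(W[...,2]<.18)
print(len(W[m]),np.percentile(W[m][:,2],[5,50,95]),cv2.minAreaRect((W[m][:,:2]*1000).astype(np.float32)),sense()["time_s"])
movep([.513,-.20,.27],Rt(0)); p,W=look("plunger")
h=cv2.cvtColor(p,cv2.COLOR_RGB2HSV);m=(h[...,0]>22)&(h[...,0]<34)&(h[...,1]>150)&(W[...,2]>.09)&(W[...,2]<.13)
print(m.sum(),cv2.minEnclosingCircle((W[m][:,:2]*1000).astype(np.float32)),np.percentile(W[m][:,2],[10,50,90]))
cv2.imwrite("pics/v.png",cv2.resize(cv2.vconcat([np.load("seated.npz")["p"],p])[:,:,::-1],None,fx=.625,fy=.625))
```

```text
True
[ 0.60131935 -0.01760757  0.10852267] [-1.3  0.6  4.7]
0.044929845303074666 [-0.4  0.  -0.5]
3378 [0.15367764 0.1570594  0.15825649] ((601.8862915039062, -17.924854278564453), (22.040433883666992, 69.79667663574219), 7.199253082275391) 22.0917
2096 ((512.67138671875, -221.73471069335938), 23.312402725219727) [0.10600649 0.1072344  0.10818772]
```

View pics/v.png

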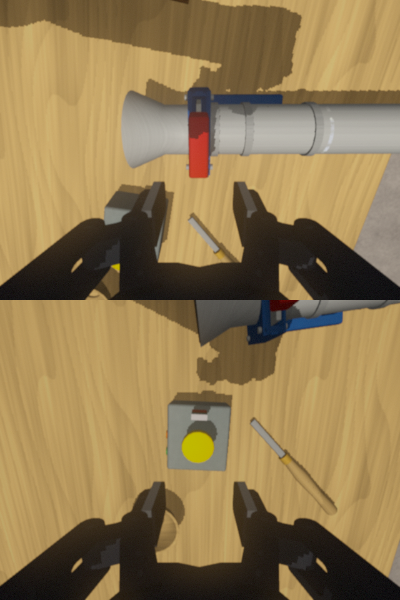

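Top: the red grip is seated in the gate, top at z≈0.157 (expected 0.156), released. Bottom: the yellow cap at about (316,235) full-res, centre (0.513,-0.222). Next I press with the fingers shut, feeling for contact first.

Run:
```python
from rig import *
from h import *
R=Rt(0);x,y=.5125,-.2217
command_gripper(0,60); movep([x,y,.14],R); move_l([x,y,.108],R,feed=.08); sleep(.3)
f0=np.mean([sense()["wrist_force"] for _ in range(5)],0)
print(f0, move_l([x,y,.075],R,feed=.015,until_force=2.2)); s=sense(); z0=s["position"][2]; print("contact",z0,s["wrist_force"]-f0)
for dz in(.004,.008,.011):
    move_l([x,y,z0-dz],R,feed=.02); sleep(.3); s=sense(); print(dz,s["position"][2],np.round(s["wrist_force"]-f0,2),s["time_s"])
```

```text
[ 0.6243871   0.18847393 -0.06160317] True
contact 0.09156957862754665 [-0.02076971 -0.35629564  3.83796908]
0.004 0.08766350630748884 [-1.02  0.35  5.59] 27.0417
0.008 0.08388152001002344 [-2.65  0.16  6.98] 27.6917
0.011 0.08107611115875024 [-2.4   0.74  8.28] 28.2917
```

Run:
```python
from rig import *
from h import *
R=Rt(0);x,y=.5125,-.2217
move_l([x,y,.0797],R,feed=.02); sleep(.4); s=sense();print(s["position"],s["wrist_force"],s["time_s"])
p,d=camera("side"); np.savez("side3.npz",p=p,d=d,**{k:np.array(v) for k,v in camera_params("side").items()})
p1,C1=load("side");p3,C3=load("side3");p2,C2=load("scene")
def cap(p,C):
    h=cv2.cvtColor(p,cv2.COLOR_RGB2HSV);m=(h[...,0]>20)&(h[...,0]<34)&(h[...,1]>150)&(abs(C[...,0]-.513)<.035)&(abs(C[...,1]+.222)<.035)&(C[...,2]>.07)
    v,u=np.nonzero(m);return m.sum(),v.min(),v.max(),np.percentile(C[m][:,2],[5,50,95]).round(4)
print(cap(p1,C1),cap(p3,C3))
v,u=np.nonzero(masks(p3)["red"]&(C3[...,1]<.1)&(C3[...,2]>.1)&(C3[...,0]<.7))
print(np.nanpercentile(C3[v,u],[5,50,95],axis=0).round(3))
a=[cv2.resize(q[190:265,365:440,::-1],(400,400),interpolation=2) for q in(p1,p3)]
cv2.imwrite("pics/gauge.png",cv2.hconcat(a))
```

```text
[ 0.51254487 -0.22169359  0.0802694 ] [-1.45479121  1.19723378  8.26243981] 28.9417
(np.int64(89), np.int64(206), np.int64(216), array([0.0921, 0.0996, 0.1053])) (np.int64(110), np.int64(210), np.int64(220), array([0.0815, 0.0903, 0.0937]))
[[ 0.585 -0.042  0.126]
 [ 0.591 -0.009  0.147]
 [ 0.604  0.017  0.156]]
```

View pics/gauge.png

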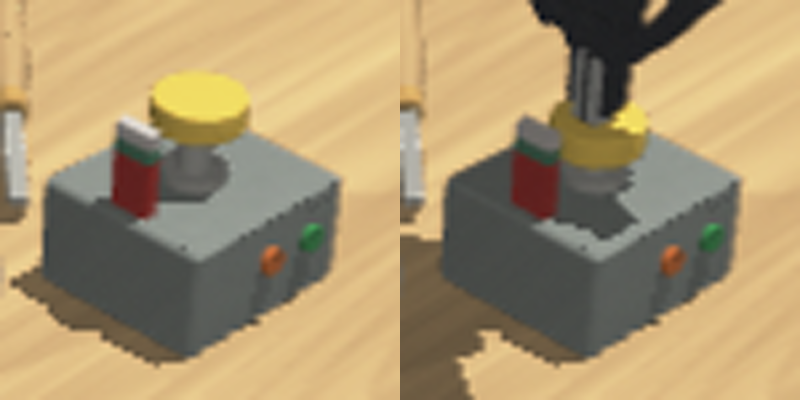

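The cap has dropped about 11 mm (rim 600,130 in the right half, beside the green band), and three estimates agree on 10.6–11.6 mm. One small nudge, then I hand in.

Run:
```python
from rig import *
from h import *
move_l([.5125,-.2217,.0790],Rt(0),feed=.02); sleep(.4); s=sense();print(s["position"],s["wrist_force"],s["time_s"])
print(finish_job())
```

```text
[ 0.51253569 -0.22169331  0.07961301] [-0.80796569  0.88012562  8.55319295] 29.6417
the job is handed in; nothing more can be done
None
```

The red-gripped blade is fully home in the blue gate and released, and the job was handed in at 29.6 s with the plunger held at about 12 mm of its 24 mm travel. The first grasp closed on nothing because the fingertips sit about 40 mm higher than stated; I measured the offset and regrasped.

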